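# Switch off the warming plate and hold up the hot makroudh in the tongs

### The job

First turn the warming plate's knob back until its pointer is at the zero mark. Then take the kitchen tongs, close them on the makroudh (the oblong bar-shaped pastry, not the round biscuit) and lift it about 10 cm above the plate, never touching the hot pastry with the gripper, and finish while still holding it up in the tongs, still and clear of everything. Leave the knob at zero, and leave the round biscuit and everything else on the counter where it is.

Things in the scene. Friction and masses are not known exactly. Their poses are not given: they have to be found in the camera images.
- warmer: Warming plate, fixed. Origin: centre of the underside of its heated part, 220 (x) x 260 (y) mm, flat dark top 40 mm above the counter; z up. A white control panel, 130 (x) x 110 (y) mm, flush with the top, adjoins its -y edge, knob at its centre (-40, -185) mm. Zero mark: a black dash 16 x 5 mm, 40 mm from the knob's axis in this body's +x direction; small dots mark other settings.
- knob (a joint): Angle of the control knob, rad: 0 = pointer at the zero mark; positive = pointer clockwise (seen from above) of it. It starts at 0.5 to 1.3, so it is turned back anticlockwise. Friction 0.04 N m; it stays where it is left and has no stop or click at zero, it would turn on past it.
- knob_grip (a point): Point on the knob's vertical axis at the height to grip, 57 mm above the counter; x axis along the pointer, z up. The grip is an upright bar 36 mm long (x), 12 mm thick (y), 46 to 66 mm above the counter, on a disc of 42 mm diameter, 6 mm high. A white line on the bar's top and a small nose beneath it show the pointer end.
- tongs: Loose steel kitchen tongs lying flat on the counter, 230 mm long, 30 mm high, about 120 g. Origin: middle line, level of the underside, midway between the two grip sleeves; x points to the tips, y to the left jaw, z up. Hinge barrel (26 mm diameter) at x = -100 mm. Centre of mass about 15 mm behind the origin (-x). Sprung: they stand open when let go; both jaws move symmetrically.
- tongs_grip (a point): Where to squeeze the tongs: between the sleeves, 16 mm above the origin of the tongs, same axes. Each arm has an upright rubber sleeve, 44 mm long, 26 mm high; 54 mm across both when open (parallel at 48). About 9 N on the sleeves starts to close them, 11.5 N brings the heads to 32 mm apart (37 mm across the sleeves); 1 mm across the sleeves is 1.85 mm at the heads.
- tongs_tips (a point): Midway between the two flat steel heads at the tips, 85 mm ahead (x) of the tongs' origin and 15 mm above it, same axes. Heads 34 mm long (x), 5 mm thick, 30 mm high (from the level of the underside up), 63 mm apart inside when open, about 12 mm when fully closed.
- jaw_left: Left jaw of the tongs (the one on the tongs' +y side): arm, sleeve and head. Origin at its hinge pin, at (-100, +10, 0) mm in the tongs' frame; its axes are those of the tongs when open, and it turns clockwise seen from above as the tongs close (0.084 rad when the heads are 32 mm apart).
- jaw_right: Right jaw of the tongs, the mirror image: origin at (-100, -10, 0) mm in the tongs' frame; turns anticlockwise as the tongs close.
- makroudh: The makroudh: an oblong brown bar pastry with slanting ridges on top, loose on the warming plate, firm, 56 (x) x 32 (y) x 24 (z) mm, about 45 g. Origin: centre of its underside, 40 mm above the counter at the start; x along its length, which lies within 0.6 rad of the world's x axis; z up. It is held across its 32 mm width.
- ghraiba: Round domed pale biscuit, 50 mm diameter, 24 mm high, loose on the same plate, about 140 mm to one side of the makroudh; stays where it is. Origin: centre of its underside.
- steamer_lid: Bystander: aluminium steamer lid with a black knob lying on the counter, 216 mm diameter, 57 mm high. Origin: centre of its underside.
- mug: Bystander: empty white enamel mug, 80 mm diameter, 85 mm high, handle at its +y. Origin: centre of its underside.
- slotted_spoon: Bystander: steel slotted spoon, 254 mm long along x, up to 8 mm high. Origin: its middle, underside.
- rolling_pin: Bystander: wooden rolling pin beyond the plate, lying crosswise, 260 mm long along its x, 44 mm diameter. Origin: its middle, underside.
- jar0: Bystander: glass spice jar on the turntable (the turntable is fixed, 170 mm diameter, 30 mm high), 50 mm diameter, 85 mm high. Origin: centre of its underside.
- jar1: Bystander: second spice jar on the turntable, same size.
- jar2: Bystander: third spice jar on the turntable, same size.
Not all that is in view belongs to the job. Several things have the shape of the makroudh; the one meant has the colours described above.

How it is judged:
On the way, in this order (a step that is already met when the one before it is completed fails the run):
1. the knob's pointer is turned to the zero mark (within 0.10 rad) (value of joint knob between -0.1 and 0.1 rad), for 0.3 s.
2. the makroudh is lifted at least 20 mm off the plate, pinched between both jaws of the tongs, with the gripper holding the tongs (all of step 1 and contact force between each of jaw_left, jaw_right and makroudh above 0.5 N and contact force between the fingers and tongs above 2 N and contact force between each of the fingers, the arm and makroudh below 0.1 N and height (world z) of makroudh above 0.06 m), for 0.3 s.
At the end, for the whole second after the job is handed in: Held still: fingers grip the tongs (not the pastry), both jaws press the makroudh over 0.5 N, its underside at least 60 mm above the plate (100 mm above the counter); pastry and tongs touch nothing else; knob within 0.10 rad of zero; biscuit and bystanders within 40 mm of their start (all of step 1 and contact force between each of jaw_left, jaw_right and makroudh above 0.5 N and contact force between the fingers and tongs above 2 N and contact force between each of the fingers, the arm and makroudh below 0.1 N and height (world z) of makroudh above 0.1 m and height (world z) of tongs above 0.09 m and linear speed of each of makroudh, tongs below 0.03 m/s and contact force between each of makroudh, tongs and warmer below 0.05 N and contact force between each of makroudh, tongs and ghraiba below 0.05 N and contact force between each of makroudh, tongs and steamer_lid below 0.05 N and contact force between each of makroudh, tongs and mug below 0.05 N and contact force between each of makroudh, tongs and slotted_spoon below 0.05 N and contact force between each of makroudh, tongs and rolling_pin below 0.05 N and contact force between each of makroudh, tongs and jar0 below 0.05 N and contact force between each of makroudh, tongs and jar1 below 0.05 N and contact force between each of makroudh, tongs and jar2 below 0.05 N and distance of each of ghraiba, steamer_lid, mug, slotted_spoon, rolling_pin, jar0, jar1, jar2 from where it was at the start of the episode below 0.04 m); the arm keeps its last pose, push and grip.
It fails at once if the gripper or arm presses on the makroudh itself (over 0.5 N) (contact force between any of the fingers, the arm and makroudh above 0.5 N).
It fails at once if a bystander or the round biscuit is moved by more than 40 mm (distance of any of ghraiba, steamer_lid, mug, slotted_spoon, rolling_pin, jar0, jar1, jar2 from where it was at the start of the episode above 0.04 m).
It also fails if it takes over 64 s, if anything falls off the work surface, if the arm or the gripper's body presses on something with over 40 N, if the wrist force passes 120 N, or if a joint passes its speed limit or range.

### The arm

A 6-joint arm with a two-finger parallel gripper is mounted at the origin on the work surface. World frame = base frame: x ahead of the robot, y to its left, z up, the work surface at z = 0. Lengths are in m, angles in rad, forces in N, time in s.
With the tool pointing down it reaches from about 0.25 to 0.725 m from the base axis. Payload 4 kg.
Tool frame: the origin (TCP) lies midway between the tips of the shut fingers; the grasp point (between the pads) lies 19 mm behind it; z points along the fingers, y is the line along which they close (so a half turn about z gives the same grasp; the last joint's range is limited). The gripper opens to 85 mm and grips with 20 to 120 N. Pads are 22 mm wide; open, the fingers measure 114 mm over their backs; the gripper's body (76 mm by 85 mm) begins 54 mm behind the grasp point. The pads swing forward as they close: fully open they stand 13 mm farther back than shut.
Start: joints at [1.308, 0.241, 0.005, 1.335, 0, 1.571], TCP at [0.13, 0.483, 0.231] pointing down, gripper open.
Joint ranges: [-2.72, 2.72], [-1.05, 1.87], [-1.09, 1.28], [-1.99, 2.15], [-1.42, 1.44], [-3.14, 3.14]. Speed limits (rad/s): [2.79, 2.79, 3.14, 3.14, 3.14, 3.14].

### API

Orientations are given as a unit quaternion [x, y, z, w].
In Python, from workcell import get_obs, imaging, workorder gives the robot as it stands.
- The arm moves only by the tool advance, called after ">>>" by a JSON object that holds its "op" and its "data". Schema: {"type":"object","properties":{"offsets":{"type":"array","items":{"type":"array","items":{"type":"number"},"minItems":7,"maxItems":7},"minItems":1,"maxItems":10},"only":{"type":"string"},"quiet":{"type":"boolean"},"lines":{"type":"string"}},"required":["offsets"],"additionalProperties":false}. offsets is a list of rows, 1 to 10 of them, each of 7 numbers: a rotation vector rx, ry, rz in normalised numbers (1 is pi/2 rad), then dx, dy, dz in a scale on which 1.0 is 1 m, then the finger opening in m; each row is the pose to reach, as a shift and turn from the pose commanded when the call began, along the tool's axes at that moment; what a row does not reach only later rows make up. A row lasts 1/8 s, in which the tool goes at most 0.0625 m and 0.188 rad, less where a joint would pass 70% of its speed; a pose out of reach is approached as far as the arm can. The fingers move at their own pace and stop on an object; the grip force is fixed at half the most. Time passes only in rows, so rows that do not move let the fingers close. The tool returns the time, the measured TCP pose, the force, the opening and the grip force at its end. only (a regular expression) keeps the lines of the reply that match it, lines (a string "A,B") keeps lines A to B, and quiet returns only ok. Shift and turn numbers lie between -1 and 1, and a call with a number outside is refused. Input that does not fit is refused with a message, and nothing moves.
- get_obs(): the state, without advancing time (a new reading comes with each control period).
- imaging.camera(name): name is "side" or "top" or "wrist"; returns (picture, depth): 400x640x3 uint8, red, green, blue; 400x640 float32, m along the optical axis (not along the pixel's ray), 0 where there is no reading.
- imaging.calibration(name): a dict with "mtx" (3x3 intrinsics, pixels), "R" (3x3) and "t" (3): a world point X has camera coordinates R X + t. Camera axes: x right, y down, z forward; pixel columns grow to the right and rows downward; lengths in m; the calibration is good to about 2 mm. A picture is of the moment at which its call begins: read the wrist's pose just before it. calibration takes no time and is no camera call; for the wrist camera it gives the pose at the moment of the call.
- workorder.job_done(): hands the job in; it is judged then, once.
The state is a dict: "clock": time; "joint_pos": joint angles; "joint_vel": joint speeds; "tau": joint torques, N m; "eef_pos": TCP position; "tool_rot": TCP orientation; "ft_force": force on the tool from outside, world axes, zero at the start; "ft_torque": the same for the moment, N m; "grip_width": finger opening in m; "grasp_force": force on a finger pad.
Only numpy, scipy, OpenCV 4.12 (cv2) and the standard library are available. Lean on these libraries where they do the work, as an engineer would, in place of code of your own. Each camera call takes 0.05 s, during which the arm holds its last target. There are 200 camera calls.

## Working session

There is one attempt and no reset: what is moved stays moved. The work goes in short steps, Python scripts to look and compute and a tool call to move; the robot and the scene stay as the last step left them, time stands still between calls to the robot, and variables do not carry over. Pictures are saved under pics/ and viewed, at most 12 in all, crops included, and the job is handed in when it is done.

```bash
ls; mkdir -p pics
```

Run:
```python
from workcell import get_obs, imaging
import cv2,numpy as np
for n in ("top","side"):
    p,d=imaging.camera(n); cv2.imwrite(f"pics/{n}0.png",p[:,:,::-1]); np.savez(f"{n}0.npz",p=p,d=d)
    c=imaging.calibration(n); print(n,c["mtx"].round(1).tolist(),c["R"].round(3).tolist(),c["t"].round(3).tolist())
print(get_obs())
```

```text
pics
top [[471.5, 0.0, 314.7], [0.0, 471.5, 201.0], [0.0, 0.0, 1.0]] [[-0.012, -1.0, 0.007], [-0.984, 0.01, -0.176], [0.176, -0.009, -0.984]] [-0.004, 0.556, 1.553]
side [[400.3, 0.0, 323.1], [0.0, 400.3, 202.7], [0.0, 0.0, 1.0]] [[0.936, -0.353, 0.008], [-0.211, -0.577, -0.789], [0.283, 0.737, -0.614]] [-0.506, 0.19, 1.113]
{'clock': 0.1, 'joint_pos': array([ 1.30800952e+00,  2.41346698e-01,  3.85514820e-03,  1.33518265e+00,
       -9.02464206e-06,  1.57079025e+00]), 'joint_vel': array([-5.08663623e-04, -1.75631127e-03,  3.91867991e-03, -6.72436017e-04,
       -1.18350074e-03,  7.09690175e-05]), 'tau': array([-3.17366766e-04, -3.73137546e+01,  2.53009969e+01,  1.08565640e-02,
       -3.82072119e-05, -2.38538746e-06]), 'eef_pos': array([0.12974334, 0.48229277, 0.23049599]), 'tool_rot': array([ 1.31012588e-01,  9.91380260e-01, -9.31435381e-04, -1.18544976e-04]), 'ft_force': array([-0.78871552,  0.49749221,  0.14871085]), 'ft_torque': array([0.00999794, 0.00238109, 0.01944547]), 'grasp_force': 0.0, 'grip_width': 0.08505800812112789}
```

View pics/top0.png

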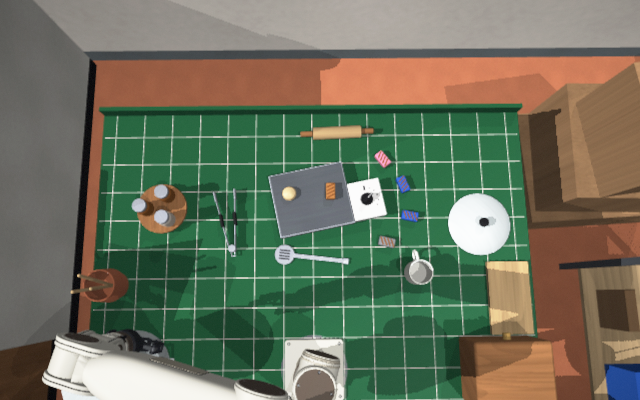

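View pics/side0.png

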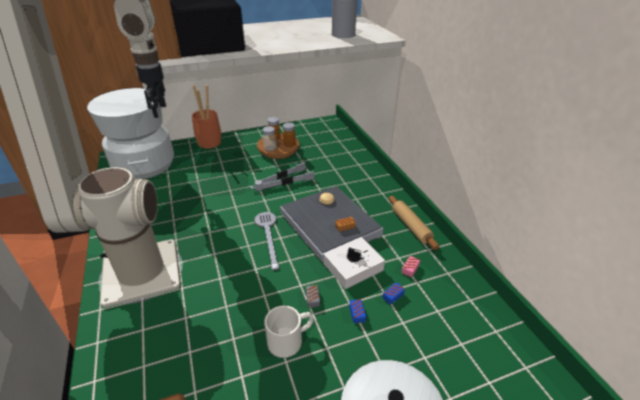

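The top view shows the tongs at about (228,220) with the hinge at (232,250) and tips up, makroudh (330,190), biscuit (289,193), knob (367,198). The side view confirms this.

Create h.py:
```python
from workcell import get_obs, imaging
import cv2,numpy as np
from scipy.spatial.transform import Rotation as Rn
def ray(c,px,z):
    px=np.atleast_2d(px).astype(float)
    d=np.c_[px,np.ones(len(px))]@np.linalg.inv(c["mtx"]).T@c["R"]; o=-c["R"].T@c["t"]
    return o+d*((z-o[2])/d[:,2])[:,None]
def proj(c,X):
    q=(np.atleast_2d(X)@c["R"].T+c["t"])@c["mtx"].T; return q[:,:2]/q[:,2:]
def delta(xyz,closeyaw):
    "tool-axis shift and z-turn to bring TCP to xyz, tool y along closeyaw (mod pi), pointing down"
    o=get_obs(); R=Rn.from_quat(o["tool_rot"]); best=None
    for k in(0,np.pi):
        a=closeyaw+k; y=np.array([np.cos(a),np.sin(a),0]); z=np.array([0,0,-1.]); T=np.c_[np.cross(y,z),y,z]
        rv=(R.inv()*Rn.from_matrix(T)).as_rotvec()
        s=R.inv().apply(np.array(xyz)-o["eef_pos"])
        print("rv",rv.round(4),"shift",s.round(4),"j6",o["joint_pos"][5].round(3))
def blobs(m,amin):
    n,l,s,c=cv2.connectedComponentsWithStats(m.astype(np.uint8)); 
    return [(l==i) for i in range(1,n) if s[i,4]>=amin]
def snap(n):
    c=imaging.calibration(n); p,d=imaging.camera(n); return c,p,d
```

Run:
```python
from h import *
c=imaging.calibration("top"); f=np.load("top0.npz")
for n,px,z in [("knob",(367,198),.06),("mak",(330,190),.064),("ghr",(289,193),.06),("hinge",(232,250),.03),("tipL",(215,195),.03),("tipR",(235,192),.03)]: print(n,ray(c,px,z).round(3))
for k in((270,176),(341,164),(355,222),(281,236),(378,179),(385,215)): print("warm",k,ray(c,k,.04).round(3)[0])
w=imaging.calibration("wrist"); R=Rn.from_quat(get_obs()["tool_rot"]).as_matrix(); print("cam in tool",(R.T@(-w["R"].T@w["t"]-get_obs()["eef_pos"])).round(3),(w["R"]@R).round(2).tolist(),w["mtx"].round(0).tolist()); 
cr=f["p"][130:270,190:400,::-1]; cv2.imwrite("pics/crop.png",cv2.resize(cr,None,fx=3.8,fy=3.8,interpolation=cv2.INTER_CUBIC))
delta((.5,-.14,.3),1.57)
```

```text
knob [[ 0.562 -0.187  0.06 ]]
mak [[ 0.59  -0.062  0.064]]
ghr [[0.582 0.077 0.06 ]]
hinge [[0.394 0.271 0.03 ]]
tipL [[0.584 0.333 0.03 ]]
tipR [[0.593 0.264 0.03 ]]
warm (270, 176) [0.646 0.143 0.04 ]
warm (341, 164) [ 0.687 -0.103  0.04 ]
warm (355, 222) [ 0.483 -0.146  0.04 ]
warm (281, 236) [0.439 0.105 0.04 ]
warm (378, 179) [ 0.632 -0.229  0.04 ]
warm (385, 215) [ 0.506 -0.249  0.04 ]
cam in tool [ 0.079 -0.    -0.142] [[0.0, 1.0, -0.0], [-0.95, 0.0, -0.31], [-0.31, 0.0, 0.95]] [[276.0, 0.0, 317.0], [0.0, 276.0, 201.0], [0.0, 0.0, 1.0]]
rv [-1.90e-03 -2.00e-04 -2.62e-01] shift [-0.5192 -0.5049 -0.0686] j6 1.571
rv [-3.0000e-04  2.7000e-03  2.8796e+00] shift [-0.5192 -0.5049 -0.0686] j6 1.571
```

View pics/crop.png

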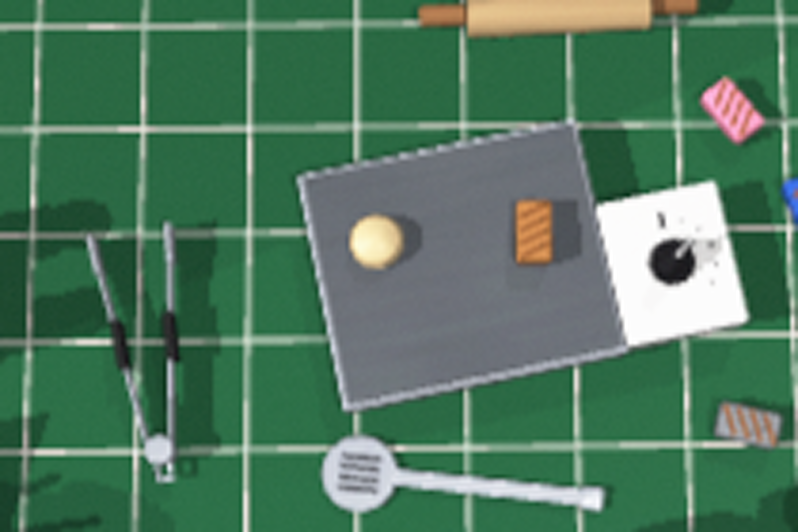

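The knob axis is at about top pixel (367,199). The zero mark is up and slightly left of it and the pointer is up-right, so the knob angle is about 1 rad. The real makroudh is the brown bar on the plate. I'll move over the knob.

```bash
python3 -c "
from h import *
delta((.54,-.18,.25),.77)"
```

```text
rv [-1.80e-03  5.00e-04  5.38e-01] shift [-0.5682 -0.533  -0.0185] j6 1.571
rv [-7.0000e-04 -2.4000e-03 -2.6036e+00] shift [-0.5682 -0.533  -0.0185] j6 1.571
```

Units first: turns go in shares of pi/2 rad. So 0.54 rad / 1.5708 = 0.3438.

>>> {"op": "advance", "data": {"offsets": [[0,0,0.3438,-0.35,-0.33,-0.018,0.085],[0,0,0.3438,-0.35,-0.33,-0.018,0.085],[0,0,0.3438,-0.35,-0.33,-0.018,0.085],[0,0,0.3438,-0.35,-0.33,-0.018,0.085],[0,0,0.3438,-0.35,-0.33,-0.018,0.085],[0,0,0.3438,-0.35,-0.33,-0.018,0.085],[0,0,0.3438,-0.35,-0.33,-0.018,0.085],[0,0,0.3438,-0.35,-0.33,-0.018,0.085],[0,0,0.3438,-0.35,-0.33,-0.018,0.085],[0,0,0.3438,-0.35,-0.33,-0.018,0.085]]}}

```text
clock: 1.35
eef_pos: [0.3816, 0.0733, 0.2489]
tool_rot: [0.391, 0.92, -0.0, -0.001]
ft_force: [0.4, 0.1, -0.2]
grip_width: 0.0846
grasp_force: 0.0
```

```bash
python3 -c "
from h import *
delta((.54,-.18,.25),.77)"
```

```text
rv [-0.0009 -0.0011 -0.0026] shift [-0.2923 -0.0618 -0.0014] j6 0.993
rv [-1.700e-03  1.400e-03  3.139e+00] shift [-0.2923 -0.0618 -0.0014] j6 0.993
```

>>> {"op": "advance", "data": {"offsets": [[0,0,0,-0.06,-0.013,0,0.085],[0,0,0,-0.12,-0.025,0,0.085],[0,0,0,-0.18,-0.038,0,0.085],[0,0,0,-0.24,-0.05,0,0.085],[0,0,0,-0.292,-0.062,0,0.085],[0,0,0,-0.292,-0.062,0,0.085],[0,0,0,-0.292,-0.062,0,0.085]]}}

```text
clock: 2.22
eef_pos: [0.5401, -0.178, 0.2487]
tool_rot: [0.39, 0.921, 0.0, -0.001]
ft_force: [0.3, -0.1, -0.5]
grip_width: 0.085
grasp_force: 0.0
```

```bash
python3 -c "
from h import *
c,p,d=snap('wrist'); print(get_obs()['eef_pos'],get_obs()['joint_pos'][5]); cv2.imwrite('pics/w1.png',p[:,:,::-1]); np.savez('w1.npz',p=p,d=d,**c)"
```

```text
[ 0.53997363 -0.17780722  0.24916352] 0.48196536283707136
```

View pics/w1.png

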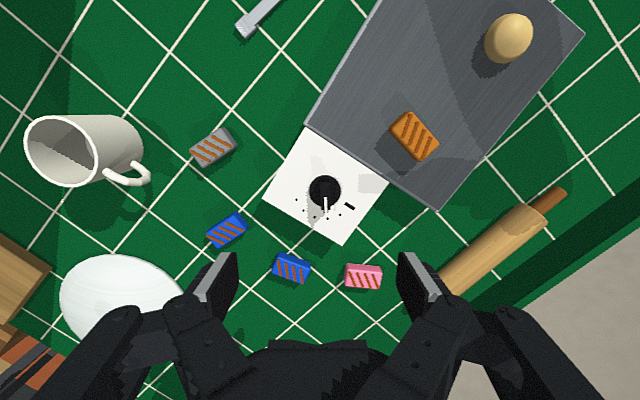

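The wrist view shows the knob at (325,192) with its white pointer line running down to (325,208). The zero dash is at (349,206) and the makroudh at (415,135).

Create kn.py:
```python
from h import *
def knob(c,p,zc):
    # zc: approx pixel of knob
    hsv=cv2.cvtColor(p,cv2.COLOR_RGB2HSV); V=hsv[...,2].astype(int)
    roi=np.zeros(V.shape,bool); x,y=zc; roi[y-55:y+55,x-60:x+60]=1
    for b in blobs((V<75)&roi,20):
        ys,xs=np.nonzero(b); r=cv2.minAreaRect(np.c_[xs,ys].astype(np.float32))
        print("dark",b.sum(),xs.mean().round(1),ys.mean().round(1),[np.round(v,1) for v in r],"z.04",ray(c,(xs.mean(),ys.mean()),.04)[0].round(4), "z.046",ray(c,r[0],.046)[0].round(4))
    disc=max(blobs((V<75)&roi,20),key=lambda b:b.sum()).astype(np.uint8)
    h=cv2.convexHull(np.argwhere(disc)[:,::-1].astype(np.int32)); hm=cv2.fillConvexPoly(np.zeros_like(disc),h,1)
    for b in blobs((hm>0)&(V>120),6):
        ys,xs=np.nonzero(b); w=ray(c,np.c_[xs,ys],.066)[:,:2]; m=w.mean(0); u,s,v=np.linalg.svd(w-m); print("line",b.sum(),xs.mean(),ys.mean(),m.round(4),s.round(4),np.arctan2(v[0,1],v[0,0]).round(3))
```

Run:
```python
from kn import *
f=np.load("w1.npz"); c={k:f[k] for k in("mtx","R","t")}; p=f["p"]
knob(c,p,(325,192))
hsv=cv2.cvtColor(p,cv2.COLOR_RGB2HSV).astype(int); H,S,V=hsv[...,0],hsv[...,1],hsv[...,2]
cr=p[140:260,255:395,::-1]; cv2.imwrite("pics/w1c.png",cv2.resize(cr,None,fx=5,fy=5,interpolation=cv2.INTER_CUBIC))
m=(H<20)&(S>150)&(V>90); m[:, :385]=0; m[170:]=0; m[:105]=0
for b in blobs(m,100):
    ys,xs=np.nonzero(b); h=cv2.convexHull(np.c_[xs,ys].astype(np.int32))
    w=ray(c,np.c_[xs,ys],.062)[:,:2]; print("mak",b.sum(),[np.round(v,4) for v in cv2.minAreaRect((w*1000).astype(np.float32))])
```

```text
dark 31 292.4 143.8 [array([291.9, 144.2]), array([ 2. , 17.5]), np.float64(29.1)] z.04 [ 0.4901 -0.1705  0.04  ] z.046 [ 0.4899 -0.1704  0.046 ]
dark 94 380.2 148.2 [array([379. , 148.5]), array([21., 10.]), np.float64(90.0)] z.04 [ 0.5731 -0.0974  0.04  ] z.046 [ 0.5709 -0.0991  0.046 ]
dark 747 324.4 190.5 [array([324.6, 190.7]), array([30.7, 31.2]), np.float64(41.2)] z.04 [ 0.5616 -0.1859  0.04  ] z.046 [ 0.5607 -0.1847  0.046 ]
dark 130 379.9 203.4 [array([377.5, 202. ]), array([24., 13.]), np.float64(90.0)] z.04 [ 0.6277 -0.1468  0.04  ] z.046 [ 0.6215 -0.1472  0.046 ]
dark 673 284.1 223.4 [array([282.3, 224.3]), array([52.5, 22.3]), np.float64(30.7)] z.04 [ 0.5548 -0.2578  0.04  ] z.046 [ 0.5528 -0.2582  0.046 ]
dark 31 349.5 205.7 [array([349.4, 205.7]), array([10.3,  2.8]), np.float64(32.0)] z.04 [ 0.6008 -0.1775  0.04  ] z.046 [ 0.5987 -0.1766  0.046 ]
dark 263 316.1 240.3 [array([315.5, 238.5]), array([35., 15.]), np.float64(-0.0)] z.04 [ 0.6043 -0.2456  0.04  ] z.046 [ 0.5997 -0.2421  0.046 ]
line 41 325.0975609756098 203.26829268292684 [ 0.5682 -0.1922] [0.0322 0.0071] -0.756
line 7 331.2857142857143 206.28571428571428 [ 0.5765 -0.1896] [0.0048 0.0012] -1.545
mak 1345 [array([585.4781, -61.8091]), array([31.4424, 57.7849]), np.float64(89.888)]
```

View pics/w1c.png

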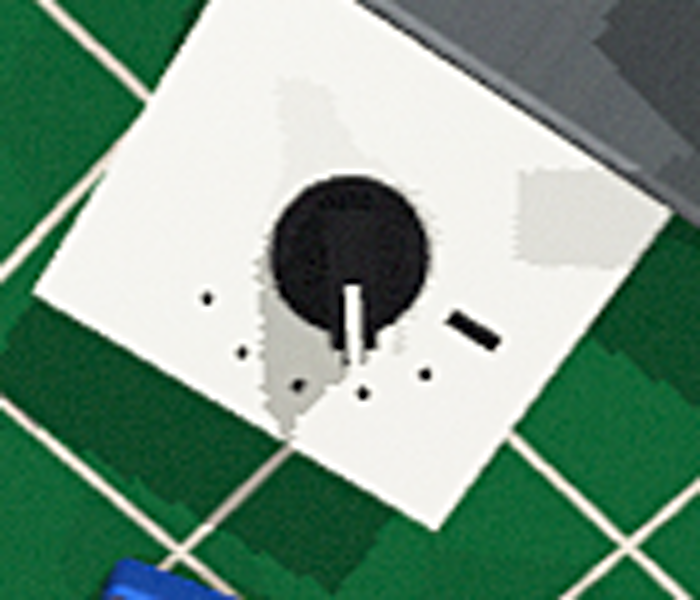

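The knob axis is at (.5607,-.185), the zero mark is at yaw .185, and the pointer is at about -.77, so the knob angle is about 0.95. The makroudh is at (.5855,-.0618) with yaw about 0.

```bash
python3 -c "
from h import *
delta((.5607,-.185,.052),.80)"
```

```text
rv [-0.0003 -0.0013 -0.0295] shift [-0.0199  0.0099  0.1971] j6 0.482
rv [-2.0000e-03  4.0000e-04  3.1121e+00] shift [-0.0199  0.0099  0.1971] j6 0.482
```

In the tool's units: -0.03 rad / 1.5708 = -0.0191.

>>> {"op": "advance", "data": {"offsets": [[0,0,-0.0191,-0.02,0.01,0.05,0.05],[0,0,-0.0191,-0.02,0.01,0.1,0.05],[0,0,-0.0191,-0.02,0.01,0.15,0.05],[0,0,-0.0191,-0.02,0.01,0.18,0.05],[0,0,-0.0191,-0.02,0.01,0.197,0.05],[0,0,-0.0191,-0.02,0.01,0.197,0.05],[0,0,-0.0191,-0.02,0.01,0.197,0.05]]}}

```text
clock: 3.15
eef_pos: [0.5628, -0.1872, 0.0542]
tool_rot: [0.377, 0.926, 0.0, 0.002]
ft_force: [-0.4, 0.2, 0.1]
grip_width: 0.05
grasp_force: 0.0
```

>>> {"op": "advance", "data": {"offsets": [[0,0,0,0,0,0,0.0],[0,0,0,0,0,0,0.0],[0,0,0,0,0,0,0.0],[0,0,0,0,0,0,0.0],[0,0,0,0,0,0,0.0],[0,0,0,0,0,0,0.0]]}}

```text
clock: 3.9
eef_pos: [0.5626, -0.1872, 0.0536]
tool_rot: [0.377, 0.926, 0.001, 0.001]
ft_force: [0.2, 3.0, 6.3]
grip_width: 0.0102
grasp_force: 61.7
```

In the tool's units: -0.96 rad / 1.5708 = -0.6112.

>>> {"op": "advance", "data": {"offsets": [[0,0,-0.0955,0,0,0,0],[0,0,-0.191,0,0,0,0],[0,0,-0.2865,0,0,0,0],[0,0,-0.382,0,0,0,0],[0,0,-0.4775,0,0,0,0],[0,0,-0.5539,0,0,0,0],[0,0,-0.6112,0,0,0,0],[0,0,-0.6112,0,0,0,0],[0,0,-0.6112,0,0,0,0]]}}

```text
clock: 5.03
eef_pos: [0.5633, -0.1853, 0.0536]
tool_rot: [-0.094, 0.996, 0.002, 0.002]
ft_force: [2.1, 7.1, 6.0]
grip_width: 0.01
grasp_force: 61.7
```

>>> {"op": "advance", "data": {"offsets": [[0,0,0,0,0,0,0.05],[0,0,0,0,0,0,0.05],[0,0,0,0,0,0,0.05],[0,0,0,0,0,-0.06,0.06],[0,0,0,0,0,-0.12,0.085],[0,0,0,0,0,-0.17,0.085],[0,0,0,0,0,-0.17,0.085],[0,0,0,0,0,-0.17,0.085]]}}

```text
clock: 6.02
eef_pos: [0.5611, -0.1874, 0.2217]
tool_rot: [-0.093, 0.996, 0.0, -0.0]
ft_force: [0.8, 0.3, -0.4]
grip_width: 0.0851
grasp_force: 0.0
```

Run:
```python
from kn import *
c,p,d=snap('wrist'); o=get_obs(); print(o['eef_pos'],o['joint_pos'][5]); q=proj(c,[.5607,-.185,.046])[0]; print(q); cv2.imwrite('pics/w2.png',p[:,:,::-1]); knob(c,p,tuple(q.astype(int)))
x,y=q.astype(int); cv2.imwrite("pics/w2c.png",cv2.resize(p[y-60:y+60,x-70:x+70,::-1],None,fx=4,fy=4,interpolation=cv2.INTER_CUBIC))
```

```text
[ 0.56053842 -0.18720803  0.22065525] -0.5092081860516328
[319.03455402 181.24531716]
dark 760 264.8 159.7 [array([265.5, 158.5]), array([65., 13.]), np.float64(90.0)] z.04 [ 0.5485 -0.2524  0.04  ] z.046 [ 0.5457 -0.2508  0.046 ]
dark 913 318.5 180.5 [array([318.8, 180.8]), array([34.6, 33.9]), np.float64(45.0)] z.04 [ 0.5614 -0.1855  0.04  ] z.046 [ 0.5602 -0.1854  0.046 ]
dark 371 266.1 206.4 [array([266.5, 206. ]), array([26., 15.]), np.float64(90.0)] z.04 [ 0.606  -0.2432  0.04  ] z.046 [ 0.6031 -0.2421  0.046 ]
dark 24 319.0 213.5 [array([319. , 213.5]), array([7., 2.]), np.float64(90.0)] z.04 [ 0.603  -0.1769  0.04  ] z.046 [ 0.6008 -0.1773  0.046 ]
dark 57 376.5 228.1 [array([377.4, 226.5]), array([ 4.4, 18.7]), np.float64(14.0)] z.04 [ 0.6089 -0.101   0.04  ] z.046 [ 0.6042 -0.1023  0.046 ]
dark 174 342.0 233.0 [array([342. , 232.5]), array([ 5., 36.]), np.float64(90.0)] z.04 [ 0.6237 -0.1428  0.04  ] z.046 [ 0.6205 -0.144   0.046 ]
line 55 318.6363636363636 193.72727272727272 [ 0.5701 -0.1838] [0.0361 0.0089] 0.217
line 7 326.14285714285717 197.14285714285714 [ 0.5725 -0.1747] [0.0066 0.0009] -0.761
```

View pics/w2c.png

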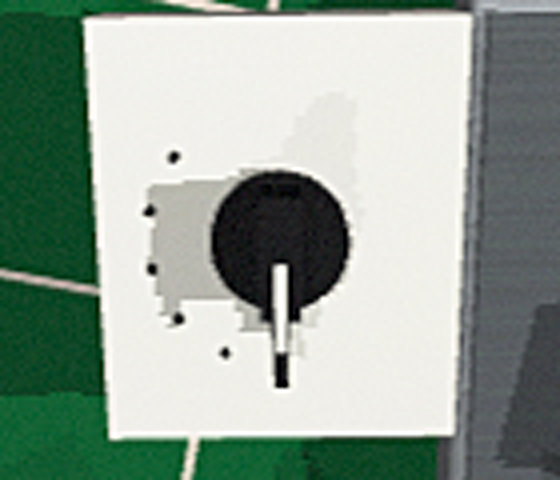

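The pointer now lines up with the zero dash (crop (281,350)). On to the tongs.

```bash
python3 -c "
from h import *
delta((.47,.285,.25),1.71)"
```

```text
rv [ 0.0013 -0.0027  0.0477] shift [ 0.0013  0.4808 -0.0287] j6 -0.509
rv [ 4.1000e-03  2.0000e-03 -3.0939e+00] shift [ 0.0013  0.4808 -0.0287] j6 -0.509
```

In the tool's units: 0.05 rad / 1.5708 = 0.0318.

>>> {"op": "advance", "data": {"offsets": [[0,0,0.0318,0,0.05,-0.028,0.085],[0,0,0.0318,0,0.1,-0.028,0.085],[0,0,0.0318,0,0.16,-0.028,0.085],[0,0,0.0318,0,0.22,-0.028,0.085],[0,0,0.0318,0,0.28,-0.028,0.085],[0,0,0.0318,0,0.34,-0.028,0.085],[0,0,0.0318,0,0.4,-0.028,0.085],[0,0,0.0318,0,0.45,-0.028,0.085],[0,0,0.0318,0,0.48,-0.028,0.085],[0,0,0.0318,0,0.48,-0.028,0.085]]}}

```text
clock: 7.32
eef_pos: [0.4706, 0.2858, 0.2477]
tool_rot: [-0.07, 0.998, -0.001, -0.002]
ft_force: [-0.3, -0.6, -0.2]
grip_width: 0.0846
grasp_force: 0.0
```

>>> {"op": "advance", "data": {"offsets": [[0,0,0,0,0,0,0.085],[0,0,0,0,0,0,0.085]]}}

```text
clock: 7.58
eef_pos: [0.4723, 0.283, 0.2497]
tool_rot: [-0.068, 0.998, -0.0, -0.001]
ft_force: [0.7, 0.6, -0.8]
grip_width: 0.0853
grasp_force: 0.0
```

```bash
python3 - <<'E'
from h import *
c,p,d=snap('wrist'); o=get_obs(); print(o['eef_pos'],o['joint_pos'][5]); cv2.imwrite('pics/w3.png',p[:,:,::-1]); np.savez('w3.npz',p=p,d=d,**c)
E
```

```text
[0.47238377 0.28306524 0.25000404] 0.40459626028747303
```

View pics/w3.png

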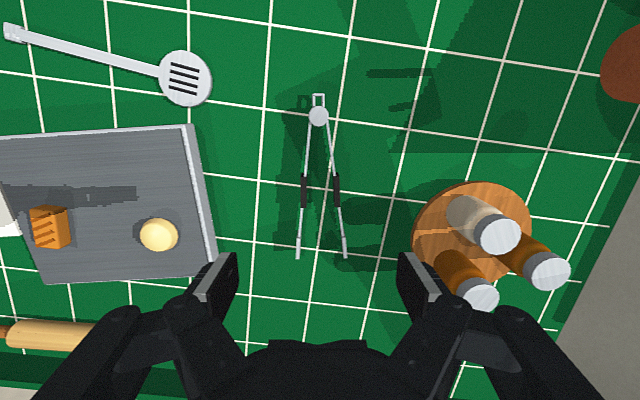

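The tongs' hinge is at (318,116), the sleeves at (304,191) and (337,190), and the tips at (298,255) and (346,255).

Run:
```python
from h import *
f=np.load("w3.npz"); c={k:f[k] for k in("mtx","R","t")}; p=f["p"]
hsv=cv2.cvtColor(p,cv2.COLOR_RGB2HSV).astype(int); H,S,V=hsv[...,0],hsv[...,1],hsv[...,2]
m=(p.max(2)<60)&((p[...,1].astype(int)-p[...,0])<25); r=np.zeros(m.shape,bool); r[165:215,290:350]=1
for b in blobs(m&r,25):
    ys,xs=np.nonzero(b); w=ray(c,np.c_[xs,ys],.03)[:,:2]; q=cv2.minAreaRect((w*1000).astype(np.float32)); print("sleeve",b.sum(),xs.mean().round(1),ys.mean().round(1),w.mean(0).round(4),[np.round(v,3) for v in q])
m=(S<60)&(V>90); r[:]=0; r[104:130,303:333]=1
for b in blobs(m&r,40):
    ys,xs=np.nonzero(b);(x,y),rad=cv2.minEnclosingCircle(np.c_[xs,ys].astype(np.float32)); print("hinge",x,y,rad,ray(c,(x,y),.03).round(4))
r[:]=0; r[205:265,285:360]=1
for b in blobs(m&r,40):
    ys,xs=np.nonzero(b); k=ys>ys.max()-10; w=ray(c,np.c_[xs,ys][k],.03)[:,:2]; print("head",b.sum(),ys.max(),w.mean(0).round(4),w.max(0).round(4))
```

```text
sleeve 185 303.3 190.9 [0.4992 0.2677] [array([498.323, 267.922]), array([48.192,  6.911]), np.float64(6.798)]
sleeve 191 336.1 190.3 [0.4923 0.3119] [array([490.908, 311.546]), array([48.132,  8.194]), np.float64(9.23)]
hinge 317.6842041015625 118.2631607055664 15.599040985107422 [[0.4023 0.2741 0.03  ]]
head 674 264 [0.5975 0.3052] [0.6094 0.3609]
```

```bash
python3 -c "
from h import *
delta((.496,.2895,.06),1.726)"
```

```text
rv [-0.0005 -0.0007 -0.0199] shift [-0.0244  0.0033  0.19  ] j6 0.405
rv [-1.0000e-03  7.0000e-04  3.1217e+00] shift [-0.0244  0.0033  0.19  ] j6 0.405
```

In the tool's units: -0.02 rad / 1.5708 = -0.0127.

>>> {"op": "advance", "data": {"offsets": [[0,0,-0.0127,-0.024,0.003,0.05,0.085],[0,0,-0.0127,-0.024,0.003,0.1,0.085],[0,0,-0.0127,-0.024,0.003,0.15,0.085],[0,0,-0.0127,-0.024,0.003,0.19,0.085],[0,0,-0.0127,-0.024,0.003,0.19,0.085],[0,0,-0.0127,-0.024,0.003,0.19,0.085],[0,0,-0.0127,-0.024,0.003,0.19,0.085]]}}

```text
clock: 8.5
eef_pos: [0.4973, 0.2913, 0.0629]
tool_rot: [-0.078, 0.997, 0.001, 0.002]
ft_force: [-1.3, -0.7, 0.1]
grip_width: 0.0849
grasp_force: 0.0
```

```bash
python3 -c "
from h import *
delta((.496,.2895,.009),1.726)
c,p,d=snap('wrist'); cv2.imwrite('pics/w4.png',p[:,:,::-1]); print(proj(c,[[.496,.2895,.03]]))"
```

```text
rv [0.0017 0.0045 0.0016] shift [ 0.0019 -0.0017  0.0539] j6 0.373
rv [-7.00e-03  2.70e-03 -3.14e+00] shift [ 0.0019 -0.0017  0.0539] j6 0.373
[[314.58538968 228.52749453]]
```

View pics/w4.png

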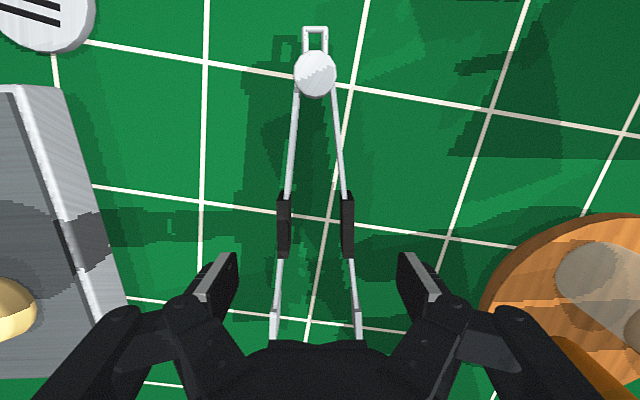

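The sleeves (rows 193–258, columns 283 and 347) are centred on the gripper axis. I'll descend and close gently to 46 mm.

>>> {"op": "advance", "data": {"offsets": [[0,0,0,0.001,-0.001,0.02,0.085],[0,0,0,0.001,-0.001,0.04,0.085],[0,0,0,0.001,-0.001,0.052,0.085],[0,0,0,0.001,-0.001,0.052,0.085],[0,0,0,0.001,-0.001,0.052,0.085]]}}

```text
clock: 9.18
eef_pos: [0.4954, 0.2899, 0.0093]
tool_rot: [-0.079, 0.997, 0.0, 0.001]
ft_force: [1.0, -0.4, 0.9]
grip_width: 0.085
grasp_force: 0.0
```

>>> {"op": "advance", "data": {"offsets": [[0,0,0,0,0,0,0.046],[0,0,0,0,0,0,0.046],[0,0,0,0,0,0,0.046],[0,0,0,0,0,0,0.046],[0,0,0,0,0,0,0.046]]}}

```text
clock: 9.8
eef_pos: [0.4957, 0.29, 0.0099]
tool_rot: [-0.079, 0.997, 0.001, 0.001]
ft_force: [-0.5, -0.6, 6.3]
grip_width: 0.0461
grasp_force: 12.6
```

>>> {"op": "advance", "data": {"offsets": [[0,0,0,0,0,-0.02,0.046],[0,0,0,0,0,-0.06,0.046],[0,0,0,0,0,-0.1,0.046],[0,0,0,0,0,-0.14,0.046],[0,0,0,0,0,-0.15,0.046],[0,0,0,0,0,-0.15,0.046],[0,0,0,0,0,-0.15,0.046]]}}

```text
clock: 10.68
eef_pos: [0.4936, 0.2887, 0.1562]
tool_rot: [-0.079, 0.997, -0.001, -0.002]
ft_force: [-1.0, 0.0, -1.5]
grip_width: 0.0463
grasp_force: 11.0
```

```bash
python3 -c "
from h import *
c,p,d=snap('wrist'); cv2.imwrite('pics/w5.png',p[:,:,::-1])
s=snap('side')[1]; q=proj(imaging.calibration('side'),get_obs()['eef_pos'])[0].astype(int); print(q)
cv2.imwrite('pics/s5.png',cv2.resize(s[max(q[1]-70,0):q[1]+70,q[0]-90:q[0]+90,::-1],None,fx=4,fy=4))
delta((.5,-.062,.16),1.5708)"
```

```text
[280 143]
rv [-0.0017 -0.0035  0.1571] shift [ 0.0486 -0.3475 -0.0031] j6 0.372
rv [ 5.2000e-03 -2.5000e-03 -2.9844e+00] shift [ 0.0486 -0.3475 -0.0031] j6 0.372
```

View pics/s5.png

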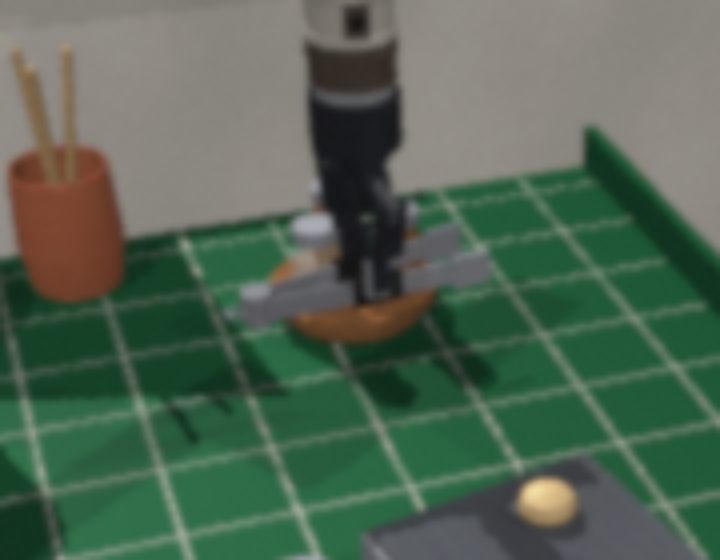

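The tongs are lifted and level, with the heads about 48 mm apart. I'll refine the makroudh pose from depth.

Run:
```python
from h import *
def mk(c,p,d,zmin=.057):
    hsv=cv2.cvtColor(p,cv2.COLOR_RGB2HSV).astype(int); m=(hsv[...,0]<20)&(hsv[...,1]>120)&(hsv[...,2]>60)&(d>0)
    ys,xs=np.nonzero(m); P=np.c_[xs,ys,np.ones(len(xs))]@np.linalg.inv(c["mtx"]).T*d[m][:,None]; W=(P-c["t"])@c["R"]
    k=(abs(W[:,0]-.586)<.06)&(abs(W[:,1]+.062)<.06); W=W[k]; t=W[W[:,2]>zmin]
    r=cv2.minAreaRect((t[:,:2]*1000).astype(np.float32)); print(k.sum(),len(t),np.percentile(W[:,2],[5,50,95]).round(4),t.mean(0).round(4),[np.round(v,2) for v in r])
f=np.load("w1.npz"); mk({k:f[k] for k in("mtx","R","t")},f["p"],f["d"])
f=np.load("top0.npz"); mk(imaging.calibration("top"),f["p"],f["d"])
c,p,d=snap("top"); mk(c,p,d)
```

```text
1425 1316 [0.0533 0.0627 0.0646] [ 0.5853 -0.0623  0.0626] [array([587.51, -61.75]), array([32.24, 56.6 ]), np.float64(89.5)]
143 138 [0.0576 0.0634 0.0695] [ 0.5887 -0.0617  0.0639] [array([588.85, -61.79]), array([27.56, 53.03]), np.float64(88.68)]
144 140 [0.058  0.0639 0.0697] [ 0.589  -0.0618  0.0642] [array([588.79, -61.92]), array([27.45, 53.89]), np.float64(88.81)]
```

In the tool's units: 0.16 rad / 1.5708 = 0.1019.

>>> {"op": "advance", "data": {"offsets": [[0,0,0.0255,0.007,-0.04,0,0.046],[0,0,0.0509,0.013,-0.09,0,0.046],[0,0,0.0764,0.019,-0.14,0,0.046],[0,0,0.1019,0.026,-0.19,0,0.046],[0,0,0.105,0.033,-0.24,0,0.046],[0,0,0.105,0.04,-0.29,0,0.046],[0,0,0.105,0.044,-0.33,0,0.046],[0,0,0.105,0.047,-0.347,0,0.046],[0,0,0.105,0.047,-0.347,0,0.046],[0,0,0.105,0.047,-0.347,0,0.046]]}}

```text
clock: 12.08
eef_pos: [0.5024, -0.0595, 0.158]
tool_rot: [0.003, 1.0, 0.0, -0.0]
ft_force: [0.7, 0.6, -1.3]
grip_width: 0.0459
grasp_force: 11.0
```

>>> {"op": "advance", "data": {"offsets": [[0,0,0,0,0,0.025,0.046],[0,0,0,0,0,0.05,0.046],[0,0,0,0,0,0.06,0.046],[0,0,0,0,0,0.06,0.046],[0,0,0,0,0,0.06,0.046]]}}

```text
clock: 12.7
eef_pos: [0.5034, -0.0603, 0.0993]
tool_rot: [0.004, 1.0, -0.0, 0.001]
ft_force: [-0.3, -0.2, -1.8]
grip_width: 0.046
grasp_force: 11.0
```

```bash
python3 -c "
from h import *
c,p,d=snap('wrist'); cv2.imwrite('pics/w6.png',p[:,:,::-1])
delta((.502,-.062,.055),1.561)"
```

```text
rv [-0.0002  0.0021  0.0024] shift [ 0.0016 -0.0015  0.0444] j6 -0.112
rv [-3.4000e-03 -3.0000e-04 -3.1392e+00] shift [ 0.0016 -0.0015  0.0444] j6 -0.112
```

View pics/w6.png

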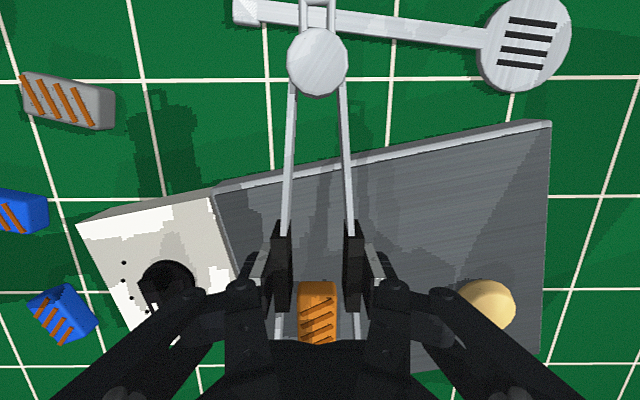

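The makroudh (columns 300–338) sits centred between the jaws. Descending.

>>> {"op": "advance", "data": {"offsets": [[0,0,0,0.001,-0.001,0.015,0.046],[0,0,0,0.001,-0.001,0.03,0.046],[0,0,0,0.001,-0.001,0.04,0.046],[0,0,0,0.001,-0.001,0.044,0.046],[0,0,0,0.001,-0.001,0.044,0.046],[0,0,0,0.001,-0.001,0.044,0.046]]}}

```text
clock: 13.5
eef_pos: [0.502, -0.0617, 0.0547]
tool_rot: [0.004, 1.0, -0.0, 0.0]
ft_force: [-0.3, -0.4, -0.9]
grip_width: 0.0462
grasp_force: 11.0
```

>>> {"op": "advance", "data": {"offsets": [[0,0,0,0,0,0,0.04],[0,0,0,0,0,0,0.036],[0,0,0,0,0,0,0.033],[0,0,0,0,0,0,0.033],[0,0,0,0,0,0,0.033],[0,0,0,0,0,0,0.033]]}}

```text
clock: 14.25
eef_pos: [0.5019, -0.0617, 0.0545]
tool_rot: [0.004, 1.0, -0.0, 0.0]
ft_force: [-0.1, 0.2, 0.3]
grip_width: 0.0358
grasp_force: 60.7
```

Gripped (35.8 mm, 60 N). Lifting.

>>> {"op": "advance", "data": {"offsets": [[0,0,0,0,0,-0.01,0.033],[0,0,0,0,0,-0.025,0.033],[0,0,0,0,0,-0.045,0.033],[0,0,0,0,0,-0.065,0.033],[0,0,0,0,0,-0.085,0.033],[0,0,0,0,0,-0.1,0.033],[0,0,0,0,0,-0.105,0.033],[0,0,0,0,0,-0.105,0.033],[0,0,0,0,0,-0.105,0.033],[0,0,0,0,0,-0.105,0.033]]}}

```text
clock: 15.5
eef_pos: [0.5011, -0.0616, 0.1585]
tool_rot: [0.004, 1.0, 0.0, -0.001]
ft_force: [0.8, -0.1, -1.6]
grip_width: 0.036
grasp_force: 60.5
```

>>> {"op": "advance", "data": {"offsets": [[0,0,0,0,0,0,0.033],[0,0,0,0,0,0,0.033],[0,0,0,0,0,0,0.033],[0,0,0,0,0,0,0.033]]}}

```text
clock: 16.0
eef_pos: [0.5016, -0.0616, 0.1593]
tool_rot: [0.004, 1.0, -0.0, -0.0]
ft_force: [-0.3, -0.2, -1.5]
grip_width: 0.0361
grasp_force: 60.5
```

```bash
python3 -c "
from h import *
c,p,d=snap('side'); q=proj(c,[.56,-.08,.12])[0].astype(int)
cv2.imwrite('pics/s7.png',cv2.resize(p[q[1]-70:q[1]+70,q[0]-90:q[0]+90,::-1],None,fx=4,fy=4))"
```

```text
(no output)
```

View pics/s7.png

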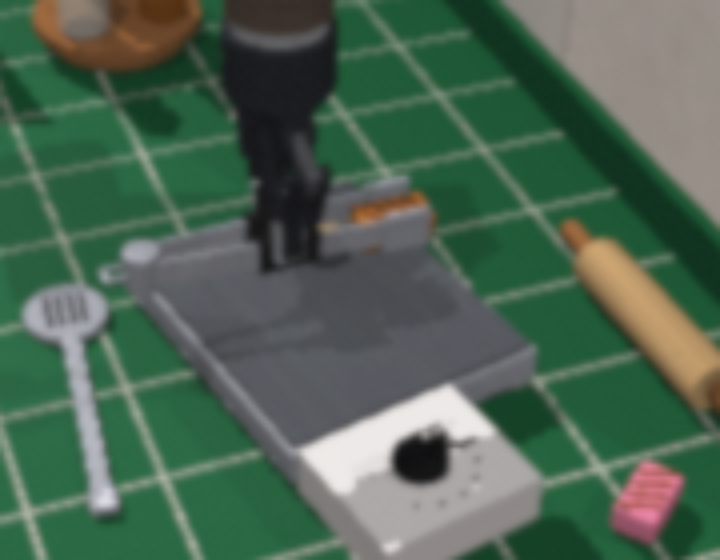

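The side view shows the makroudh held between the jaws at crop (390,215), well above the plate and touching nothing else. The knob pointer is still at the zero dash.

```bash
python3 -c "
from workcell import workorder
print(workorder.job_done())"
```

```text
the job is handed in; nothing more can be done
None
```

I turned the knob back to zero and handed the job in with the makroudh held still in the tongs, about 10 cm above the plate and clear of everything; the hand-in returned no verdict.

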